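# Unlock a dust trap's sweeps tray by its sprung captive screw

### The job

The sweeps tray of the small grey dust trap on the cabinet has to come out for emptying, but the knurled captive screw on the trap's lid bolts it shut. Grip the screw by its head, pull it up against its spring and, still pulling, turn it anticlockwise (seen from above) until you feel the thread catch, then go on screwing it up until it comes gently snug against its stop and stays up by itself when you let go. Then draw the tray out by its knob as far as it goes; force neither the thread, its stop nor the locked tray, and leave the other things where they lie.

Things in the scene. Friction and masses are not known exactly. Their poses are not given: they have to be found in the camera images.
- dust_trap: grey sheet-steel dust trap, a box 150 mm (x) x 136 mm (y) x 70 mm high, screwed to the cabinet top; origin: centre of its underside; x points from the tray front to the suction spigot at the back, y to its left, z up. Its flat lid carries only the captive screw, on the mid line 20 mm behind the centre (x = +20 mm)
- captive_screw: the captive screw; slides some 15 mm up and down in the lid against an inner spring (8 N down at rest, 0.35 N per mm more) and turns freely while its thread is not engaged. Knurled round steel head 27 mm across, 24 mm tall, underside 10 mm above the lid at rest. Frame as the trap's, origin on the screw's axis at the trap's underside when down; it rises with the screw, does not turn with it
- thread_bush: fixed brass bush round the screw (collar 22 mm across, 8 mm above the lid; origin on the axis at the trap's underside). The two-start thread inside: pulled up 7.5 to 10 mm the screw meets it, at a start not visible; pulled some 4 N beyond the spring and turned anticlockwise from above it climbs 2.2 mm per rad and has caught at 12 mm, within at most half a turn. Over 60 N on it damages it
- screw_grip (a point): on the axis of the screw's head, 13 mm above its underside, 93 mm above the trap's underside at rest, 107 mm at the stop; rises with the screw. Let go before the thread has caught, the screw springs down but keeps its turn; once caught it holds itself, with 1.2 mm of axial play. Turning takes about 0.1 N m
- thread_stop: the screw's stop: a steel pin in the bush, of which only a 4 mm head shows on the collar's flange; same origin and axes as the bush. The screw's thread runs against it some 1.4 rad after the catch, and the turning moment then rises steeply, by 0.1 N m in some 0.03 rad. Snug is 0.06 N m or more above the running moment (6 N on the pin); over 0.3 N m (35 N on the pin) damages it
- screw_nose (a point): lower end of the screw, hidden in the trap: a 9 mm bolt nose that at rest reaches 11 mm down into a hole in the tray and locks it (1.7 mm of play either way)
- sweeps_tray: shallow metal tray that slides out of the trap's front (towards the trap's -x) by up to 52 mm with about 2 N of friction, once the bolt nose is clear of it; origin as the trap's when shut; front panel 121 x 48 mm, flush with the trap's front. Over 30 N against the bolt damages it
- tray_knob (a point): centre of the tray's dark round knob: 23 mm across, 16 mm long (its axis along the trap's x), on a 9 mm stem, 30 mm in front of the trap's front face and 36 mm above the cabinet top; there is room for a finger on either side (along the trap's y)
- eye_loupe: black eye loupe, a small cup 41 x 41 x 30 mm standing near the trap's front right corner; origin: centre of its underside; a bystander, to be left alone
- saw_blade_box: small cream carton, 40 x 62 x 17 mm, beside the trap's left side; origin: centre of its underside; a bystander, to be left alone
- pliers: small pliers with dark handles, 51 x 147 x 11 mm, lying at the front of the cabinet top; origin: centre of its underside; a bystander, to be left alone
- tweezers: steel tweezers, 12 x 136 x 10 mm, lying at the front of the cabinet top; origin: centre of its underside; a bystander, to be left alone
- ring_mandrel: tapered steel ring mandrel, 23 x 301 x 23 mm, lying along the right edge; origin: centre of its underside; a bystander, to be left alone
- powder_jar: white plastic jar, 41 mm across, 100 mm tall, standing at the back; origin: centre of its underside; a bystander, to be left alone
- display_box: clear display box, 53 x 53 x 42 mm, standing at the back; origin: centre of its underside; a bystander, to be left alone
- punch: black rubber-headed hand punch, 20 mm across, 60 mm tall, standing on end at the back; origin: centre of its underside; a bystander, to be left alone

How it is judged:
By the outcome, as a careful person would: the job done as asked, in the order asked, and still so for the second after the job is handed in, with the robot touching nothing.
It also fails if it takes over 72 s, if anything falls off the work surface, if the arm or the gripper's body presses on something with over 40 N, if the wrist force passes 120 N, or if a joint passes its speed limit or range.

### The arm

A 6-joint arm with a two-finger parallel gripper is mounted at the origin on a cart in front of the work surface, level with it; the furniture and walls round the work are solid. World frame = base frame: x ahead of the robot, y to its left, z up, the work surface at z = 0. Lengths are in m, angles in rad, forces in N, time in s.
With the tool pointing down it reaches from about 0.275 to 0.75 m from the base axis. Payload 10.2 kg.
Tool frame: the origin (TCP) lies on the mounting face of the last link; the fingertips stand 166 mm ahead of it and the grasp point (between the pads) lies 147 mm ahead of it; z points along the fingers, y is the direction in which the jaws open and shut (so a half turn about z gives the same grasp; the last joint's range is limited). The gripper opens to 88 mm and grips with 3 to 60 N. Pads are 18 mm wide; open, the fingers measure 123 mm over their backs; the gripper's body (75 mm by 187 mm) begins 45 mm behind the grasp point.
Start: joints at [0.959, 0.313, 1.498, -0, 1.331, -0.223], TCP at [0.199, 0.486, 0.405] pointing down, gripper open.
Joint ranges: [-2.94, 2.94], [-0.97, 2.17], [0.19, 2.56], [-1.23, 4.37], [0.02, 3.11], [-2.88, 2.88]. Speed limits (rad/s): [2.39, 2.39, 3.01, 3.14, 3.14, 3.14].

### API

Orientations are given as [roll, pitch, yaw] about the fixed x, y, z axes, in that order (R = Rz(yaw) Ry(pitch) Rx(roll)).
In Python, from rig import env gives the robot as it stands.
- The arm moves only by the tool send_rows, never from a script. Its arguments are lists of equal length, an entry for each row: "jaw": the opening, from -1 (shut) to 1 (fully open), so that 0 is half open; "translation": the shift along the world's x, y, z in units of 0.5 m (1.0 is 0.5 m), a list of three; "delta_rot": the turn, a rotation vector about the world's x, y, z in units of 180 degrees (1.0 is 180 degrees), a list of three. In form: {"jaw": [jaw, ...], "translation": [[x, y, z], ...], "delta_rot": [[rx, ry, rz], ...]}. A call has 1 to 12 rows; each row shifts and turns the commanded pose from where the row before left it; what a row does not reach is not made up. A row lasts 1/10 s, in which the tool goes at most 50 mm and 8.59 degrees, less where a joint would pass 70% of its speed; a pose out of reach is approached as far as the arm can. A call with a number of a shift or a turn outside -1 to 1 is refused whole. A call with a gripper value outside its range is refused whole. The fingers move at their own pace and stop on an object; "squeeze" is the grip in N (left out, the last holds). Time passes only in rows, so rows that do not move let the fingers close. It gives the time, the measured TCP pose, the force and the opening at its end, in the units of the state.
- env.sense(): the state, without advancing time (a new reading comes with each control period).
- env.snapshot(name): name is "scene" or "top" or "wrist"; returns the picture (384x512x3 uint8, blue, green, red); there is no depth.
- env.get_calibration(name): a dict with "fx", "fy", "cx", "cy" (pixels), "rvec" (rotation vector, rad) and "tvec" (3), from world to camera coordinates, as OpenCV has them. Camera axes: x right, y down, z forward; pixel columns grow to the right and rows downward; lengths in m; the calibration is good to about 2 mm. A picture is of the moment at which its call begins: read the wrist's pose just before it. get_calibration takes no time and is no camera call; for the wrist camera it gives the pose at the moment of the call.
- env.close_job(): hands the job in, once; it reports no verdict.
The state is a dict: "time_s": time; "q": joint angles; "dq": joint speeds; "joint_efforts": joint torques, N m; "position": TCP position; "orientation": TCP orientation; "wrist_force": force on the tool from outside, world axes, zero at the start; "torque": the same for the moment, N m; "gripper_width": finger opening in m.
Only numpy, scipy, OpenCV 4.12 (cv2) and the standard library are available. Lean on these libraries where they do the work, as an engineer would, in place of code of your own. Each camera call takes 0.05 s, during which the arm holds its last target. There are 200 camera calls.

## Working session

There is one attempt and no reset: what is moved stays moved. The work goes in short steps, Python scripts to look and compute and a tool call to move; the robot and the scene stay as the last step left them, time stands still between calls to the robot, and variables do not carry over. Pictures are saved under pics/ and viewed, about 8 in all and at most 12, crops included, and the job is handed in when it is done.

Besides the shell and the picture viewer there is one more tool, called by a JSON object that holds its "op" and its "data". send_rows: Moves the arm, as the interface text tells. Shifts and turns lie within -1 to 1; 1 stands for 0.5 m of shift or 180 degrees of turn. Its arguments: {"type":"object","properties":{"jaw":{"type":"array"},"translation":{"type":"array"},"delta_rot":{"type":"array"},"squeeze":{"type":"number"}},"required":["jaw","translation","delta_rot"]}

```bash
mkdir -p pics; python3 - <<'E'
from rig import env
import cv2,numpy as np
s=env.sense();print(s)
a=env.snapshot("scene");b=env.snapshot("top")
cv2.imwrite("pics/scene.png",a);cv2.imwrite("pics/top.png",b)
for n in("scene","top"):print(n,env.get_calibration(n))
E
```

```text
{'time_s': 0.0, 'q': array([ 9.58618141e-01,  3.13427791e-01,  1.49841772e+00,  5.37897383e-05,
        1.33100748e+00, -2.23385816e-01]), 'dq': array([-0.00021264,  0.00103926,  0.00053485,  0.00045452,  0.00027953,
       -0.00185158]), 'joint_efforts': array([ 2.57675174e-04, -4.02201140e+01, -2.52275187e+01,  6.95054093e-02,
        3.51366238e-02, -1.03722416e-04]), 'position': array([0.19899026, 0.48578588, 0.40417959]), 'orientation': array([-3.14037520e+00, -3.30143093e-04,  2.75278727e+00]), 'wrist_force': array([ 0.86746969, -0.46360074, -0.48706633]), 'torque': array([-0.00265996,  0.02062172, -0.00974572]), 'gripper_width': 0.08812438093960925}
scene {'fx': 353.4118830216558, 'fy': 353.4118830216558, 'cx': 254.01444170598216, 'cy': 191.10202256067706, 'rvec': array([ 1.38581793, -2.25399658,  0.85607468]), 'tvec': array([0.18625136, 0.4571912 , 0.54771017])}
top {'fx': 478.07210512478844, 'fy': 478.07210512478844, 'cx': 260.2597298070983, 'cy': 192.7530208117042, 'rvec': array([ 2.14174504, -2.090283  ,  0.16719142]), 'tvec': array([-0.05325746,  0.58224282,  1.02085811])}
```

View pics/top.png

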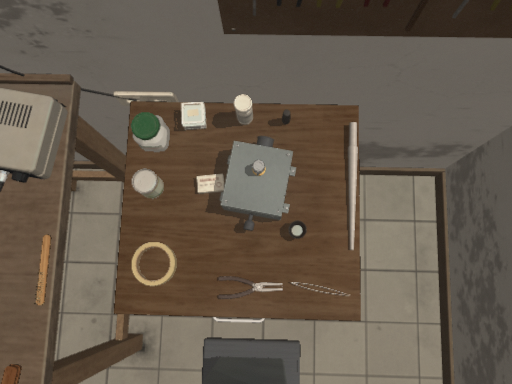

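View pics/scene.png

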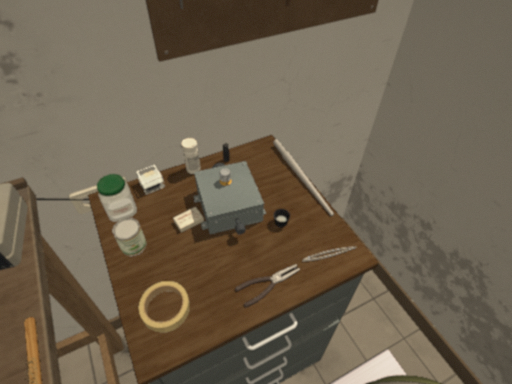

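Top view: the trap's lid is around (257,180), the screw head at (259,167), the knob at (249,223) and the loupe at (297,230). I'll localise the screw and knob roughly by casting rays.

```bash
cat > h.py <<'E'
import cv2,numpy as np
from rig import env
def ray(c,uv):
    R=cv2.Rodrigues(c["rvec"])[0]; d=R.T@np.array([(uv[0]-c["cx"])/c["fx"],(uv[1]-c["cy"])/c["fy"],1]); return -R.T@c["tvec"],d
def onz(c,uv,z):
    o,d=ray(c,uv); return o+d*(z-o[2])/d[2]
def proj(c,p):
    return cv2.projectPoints(np.array([p],float),c["rvec"],c["tvec"],np.array([[c["fx"],0,c["cx"]],[0,c["fy"],c["cy"]],[0,0,1]]),None)[0].ravel()
E
python3 - <<'E'
from h import *
c=env.get_calibration("top")
s=onz(c,(259,166),.104);k=onz(c,(249,223),.040)
print(s,k,np.degrees(np.arctan2(*(s-k)[1::-1])),np.linalg.norm((s-k)[:2]))
for p in [(236,143),(293,152),(282,213),(223,206)]:print(onz(c,p,.07))
for n,p in dict(jar=(242,102),loupe=(297,230),box=(210,184)).items():print(n,onz(c,p,.03))
w=env.get_calibration("wrist");o,d=ray(w,(256,192));print(w,o,d)
E
```

```text
[ 0.63251397 -0.03615793  0.104     ] [ 0.51600337 -0.01528861  0.04      ] -10.155098878271415 0.11836489183874009
[0.69280307 0.01809124 0.07      ]
[ 0.67449941 -0.11040432  0.07      ]
[ 0.53617784 -0.0882867   0.07      ]
[0.54868737 0.04163946 0.07      ]
jar [0.80567298 0.01063648 0.03      ]
loupe [ 0.5038837  -0.12364558  0.03      ]
box [0.6053474  0.07787779 0.03      ]
{'fx': 296.9874315394615, 'fy': 296.9874315394615, 'cx': 254.55168265663596, 'cy': 188.6084469952957, 'rvec': array([-2.37131544, -1.59369794, -0.26285192]), 'tvec': array([-0.52545205, -0.04378451,  0.3902927 ])} [0.12056987 0.51865653 0.38314962] [ 0.30995095 -0.12205245 -0.94296755]
```

{"op": "send_rows", "data": {"jaw": [1,1,1,1,1,1,1,1,1,1,1,1], "translation": [[0.0333,-0.0402,-0.003],[0.0333,-0.0402,-0.003],[0.0333,-0.0402,-0.003],[0.0333,-0.0402,-0.003],[0.0333,-0.0402,-0.003],[0.0333,-0.0402,-0.003],[0.0333,-0.0402,-0.003],[0.0333,-0.0402,-0.003],[0.0333,-0.0402,-0.003],[0.0333,-0.0402,-0.003],[0.0333,-0.0402,-0.003],[0.0333,-0.0402,-0.003]], "delta_rot": [[0,0,-0.047],[0,0,-0.047],[0,0,-0.047],[0,0,-0.047],[0,0,-0.047],[0,0,-0.047],[0,0,-0.047],[0,0,-0.047],[0,0,-0.047],[0,0,-0.047],[0,0,-0.047],[0,0,-0.047]]}}

```text
time_s: 1.3
position: [0.3994, 0.2437, 0.3864]
orientation: [-3.141, 0.0, 0.975]
wrist_force: [1.2, 0.1, 0.8]
gripper_width: 0.0884
```

{"op": "send_rows", "data": {"jaw": [1,1,1,1,1,1,1,1,1,1,1,1], "translation": [[0.0333,-0.0402,-0.003],[0.0333,-0.0402,-0.003],[0.0333,-0.0402,-0.003],[0.0333,-0.0402,-0.003],[0.0333,-0.0402,-0.003],[0.0333,-0.0402,-0.003],[0.0333,-0.0402,-0.003],[0.0333,-0.0402,-0.003],[0.0333,-0.0402,-0.003],[0.0333,-0.0402,-0.003],[0.0333,-0.0402,-0.003],[0.0333,-0.0402,-0.003]], "delta_rot": [[0,0,-0.047],[0,0,-0.047],[0,0,-0.047],[0,0,-0.047],[0,0,-0.047],[0,0,-0.047],[0,0,-0.047],[0,0,-0.047],[0,0,-0.047],[0,0,-0.047],[0,0,-0.047],[0,0,-0.047]]}}

```text
time_s: 2.5
position: [0.5992, 0.0025, 0.3683]
orientation: [3.141, 0.001, -0.797]
wrist_force: [-0.2, 0.5, 1.4]
gripper_width: 0.0877
```

{"op": "send_rows", "data": {"jaw": [1,1,1,1], "translation": [[0.0333,-0.0402,-0.003],[0.0333,-0.0402,-0.003],[0,0,0],[0,0,0]], "delta_rot": [[0,0,-0.047],[0,0,-0.047],[0,0,0],[0,0,0]]}}

```text
time_s: 2.9
position: [0.6318, -0.0367, 0.3651]
orientation: [3.141, 0.001, -1.084]
wrist_force: [-0.2, -0.5, 1.1]
gripper_width: 0.0882
```

```bash
python3 - <<'E'
from h import *
s=env.sense();print({k:s[k] for k in("time_s","q","position","orientation","wrist_force","torque")})
c=env.get_calibration("wrist");a=env.snapshot("wrist");cv2.imwrite("pics/w1.png",a)
np.save("w1.npy",c,allow_pickle=True)
print(proj(c,(.632,-.036,.104)))
E
```

```text
{'time_s': 2.9, 'q': array([-2.42839723e-01,  5.82611997e-01,  1.19775327e+00,  2.34760854e-04,
        1.36255316e+00,  2.41197769e+00]), 'position': array([ 0.63178473, -0.03667626,  0.3650781 ]), 'orientation': array([ 3.14075744e+00,  1.05491075e-03, -1.08407021e+00]), 'wrist_force': array([-0.18919018, -0.49494807,  1.08526076]), 'torque': array([0.08574665, 0.10459263, 0.02530748])}
[253.67087674 190.38415957]
```

View pics/w1.png

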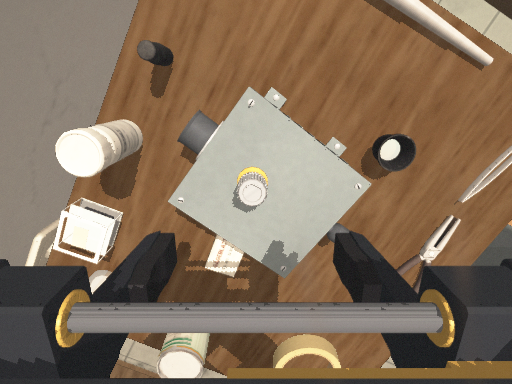

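Wrist view: head top about (252,193), lid corners (249,88), (370,184), (283,275), (169,200), knob at (340,230) partly behind a finger.

```bash
python3 - <<'E'
from h import *
c=np.load("w1.npy",allow_pickle=True).item()
P=np.array([onz(c,p,.07) for p in [(249,88),(370,184),(283,275),(169,200)]])
print(P.round(4),P.mean(0))
# back-right, front-right, front-left, back-left
dx=(P[0]+P[3]-P[1]-P[2])/2; dy=(P[2]+P[3]-P[0]-P[1])/2
print(dx,dy,np.degrees(np.arctan2(dx[1],dx[0])),np.degrees(np.arctan2(-dy[0],dy[1])))
u=dx/np.linalg.norm(dx); print("screw from lid",P.mean(0)+.02*u,"knob",P.mean(0)-.105*u)
a=cv2.imread("pics/w1.png")[150:230,210:300]
g=cv2.GaussianBlur(cv2.cvtColor(a,6),(3,3),0)
h=cv2.HoughCircles(g,cv2.HOUGH_GRADIENT,1,10,param1=120,param2=12,minRadius=10,maxRadius=20)
for q in h[0][:4]:
  uv=(q[0]+210,q[1]+150);print(uv,q[2],onz(c,uv,.104))
cv2.imwrite("pics/w1c.png",cv2.resize(a,None,fx=6,fy=6,interpolation=2))
E
```

```text
[[ 0.6744 -0.1073  0.07  ]
 [ 0.5299 -0.0842  0.07  ]
 [ 0.553   0.0455  0.07  ]
 [ 0.6957  0.0226  0.07  ]] [ 0.61323063 -0.0308365   0.07      ]
[ 1.43638948e-01 -2.29761282e-02  2.77555756e-17] [2.21672269e-02 1.29755140e-01 2.77555756e-17] -9.08790308340974 -9.69475486957361
screw from lid [ 0.63297958 -0.0339955   0.07      ] knob [ 0.50954868 -0.0142518   0.07      ]
(np.float32(251.5), np.float32(191.5)) 13.6 [ 0.63316909 -0.03423319  0.104     ]
(np.float32(251.5), np.float32(180.5)) 13.6 [ 0.63776948 -0.04296809  0.104     ]
```

View pics/w1c.png

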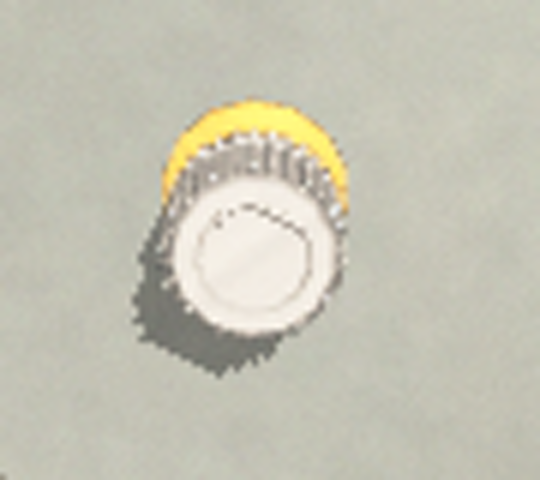

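The crop puts the head top's centre at full-frame (252.5,192.5), which agrees with the lid geometry. The screw is at (0.633, -0.0345). I'll descend with the jaws half open.

{"op": "send_rows", "data": {"jaw": [0,0,0,0,0,0,0,0], "translation": [[0.0024,0.0044,-0.03],[0,0,-0.05],[0,0,-0.05],[0,0,-0.05],[0,0,-0.04],[0,0,-0.02],[0,0,-0.006],[0,0,0]], "delta_rot": [[0,0,0],[0,0,0],[0,0,0],[0,0,0],[0,0,0],[0,0,0],[0,0,0],[0,0,0]]}}

```text
time_s: 3.75
position: [0.6331, -0.0342, 0.2434]
orientation: [-3.141, -0.0, -1.085]
wrist_force: [0.4, 0.4, 0.8]
gripper_width: 0.0442
```

```bash
python3 - <<'E'
from h import *
s=env.sense();print(s["position"],s["wrist_force"],s["torque"],s["gripper_width"])
c=env.get_calibration("wrist");a=env.snapshot("wrist");cv2.imwrite("pics/w2.png",a)
E
```

```text
[ 0.63313897 -0.03422111  0.24337162] [0.3808777  0.35428482 0.83479638] [0.05831665 0.09254039 0.01705891] 0.04424873452497984
```

View pics/w2.png

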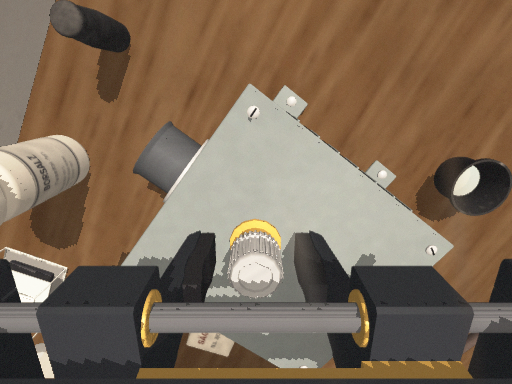

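The head at (256,268) sits centred between the fingers (215 and 295). Closing at 30 N.

{"op": "send_rows", "data": {"jaw": [-0.5,-1,-1,-1,-1,-1], "translation": [[0,0,-0.003],[0,0,0],[0,0,0],[0,0,0],[0,0,0],[0,0,0]], "delta_rot": [[0,0,0],[0,0,0],[0,0,0],[0,0,0],[0,0,0],[0,0,0]], "squeeze": 30}}

```text
time_s: 4.4
position: [0.6332, -0.0346, 0.2416]
orientation: [-3.141, -0.0, -1.086]
wrist_force: [-1.1, -0.8, 4.8]
gripper_width: 0.0263
```

{"op": "send_rows", "data": {"jaw": [-1,-1,-1,-1,-1], "translation": [[0,0,0.004],[0,0,0.004],[0,0,0.002],[0,0,0.002],[0,0,0]], "delta_rot": [[0,0,0],[0,0,0],[0,0,0],[0,0,0],[0,0,0]]}}

```text
time_s: 4.9
position: [0.633, -0.0345, 0.2468]
orientation: [3.141, 0.001, -1.086]
wrist_force: [2.2, -0.8, -12.1]
gripper_width: 0.0261
```

```bash
python3 - <<'E'
from h import *
s=env.sense();print(s["position"],s["orientation"],s["wrist_force"],s["torque"],s["gripper_width"])
E
```

```text
[ 0.63302674 -0.03454249  0.24680309] [ 3.14092227e+00  6.15635712e-04 -1.08619367e+00] [  2.23106072  -0.84366399 -12.06318692] [ 0.03934663 -0.33546585 -0.06358729] 0.02607742220091143
```

{"op": "send_rows", "data": {"jaw": [-1,-1,-1,-1], "translation": [[0,0,0.002],[0,0,0.002],[0,0,0.001],[0,0,0]], "delta_rot": [[0,0,0],[0,0,0],[0,0,0],[0,0,0]]}}

```text
time_s: 5.3
position: [0.633, -0.0346, 0.2496]
orientation: [3.141, 0.0, -1.086]
wrist_force: [2.1, -0.8, -11.5]
gripper_width: 0.0261
```

{"op": "send_rows", "data": {"jaw": [-1,-1,-1,-1], "translation": [[0,0,0.001],[0,0,0.001],[0,0,0],[0,0,0]], "delta_rot": [[0,0,0],[0,0,0],[0,0,0],[0,0,0]]}}

```text
time_s: 5.7
position: [0.633, -0.0345, 0.2502]
orientation: [3.141, 0.001, -1.086]
wrist_force: [4.0, -0.5, -18.2]
gripper_width: 0.0258
```

{"op": "send_rows", "data": {"jaw": [-1,-1,-1,-1], "translation": [[0,0,0.001],[0,0,0.001],[0,0,0],[0,0,0]], "delta_rot": [[0,0,0],[0,0,0],[0,0,0],[0,0,0]]}}

```text
time_s: 6.1
position: [0.633, -0.0346, 0.2505]
orientation: [3.14, 0.001, -1.086]
wrist_force: [6.0, -0.2, -23.9]
gripper_width: 0.026
```

Contact came at about 8.5 mm of rise. Now I'll turn anticlockwise while holding some 10 N beyond the spring.

{"op": "send_rows", "data": {"jaw": [-1,-1,-1,-1,-1,-1], "translation": [[0,0,0],[0,0,0],[0,0,0],[0,0,0],[0,0,0],[0,0,0]], "delta_rot": [[0,0,0.03],[0,0,0.03],[0,0,0.03],[0,0,0.03],[0,0,0.03],[0,0,0]]}}

```text
time_s: 6.7
position: [0.633, -0.0344, 0.2509]
orientation: [3.142, 0.001, -0.612]
wrist_force: [4.7, 0.7, -22.7]
gripper_width: 0.0258
```

```bash
cat > st.py <<'E'
from h import *
s=env.sense();print(s["time_s"],s["position"],s["orientation"],s["wrist_force"],"T",s["torque"],s["gripper_width"],"q6",s["q"][5])
E
python3 st.py
```

```text
6.7 [ 0.63304212 -0.03439701  0.25085861] [ 3.14150207e+00  1.26228335e-03 -6.12195599e-01] [  4.71429752   0.68458563 -22.68222888] T [ 0.12913018 -0.71617334  0.0840395 ] 0.02580302325745264 q6 1.9439912746169832
```

{"op": "send_rows", "data": {"jaw": [-1,-1,-1,-1,-1,-1], "translation": [[0,0,0],[0,0,0],[0,0,0],[0,0,0],[0,0,0],[0,0,0]], "delta_rot": [[0,0,0.03],[0,0,0.03],[0,0,0.03],[0,0,0.03],[0,0,0.03],[0,0,0]]}}

```text
time_s: 7.3
position: [0.6331, -0.0342, 0.2516]
orientation: [-3.141, 0.0, -0.143]
wrist_force: [3.2, 1.6, -17.6]
gripper_width: 0.0257
```

```bash
python3 st.py
```

```text
7.3 [ 0.63313336 -0.03423076  0.25164512] [-3.14088830e+00  2.15405842e-04 -1.42731819e-01] [  3.15070459   1.59426078 -17.56332957] T [ 0.39582394 -0.5278137   0.11660007] 0.025746804627286603 q6 1.4746379603255724
```

{"op": "send_rows", "data": {"jaw": [-1,-1,-1,-1,-1], "translation": [[0,0,0.0005],[0,0,0.0005],[0,0,0.0005],[0,0,0.0005],[0,0,0.0005]], "delta_rot": [[0,0,0.03],[0,0,0.03],[0,0,0.03],[0,0,0.03],[0,0,0.03]]}}

```text
time_s: 7.8
position: [0.6331, -0.0341, 0.2527]
orientation: [-3.14, 0.0, 0.328]
wrist_force: [4.5, 3.0, -19.2]
gripper_width: 0.0262
```

```bash
python3 st.py
```

```text
7.8 [ 0.6330844  -0.0341266   0.25270772] [-3.14042867e+00  6.00936649e-05  3.28497448e-01] [  4.52892718   2.96599861 -19.19381011] T [ 0.51953522 -0.52171689 -0.059135  ] 0.026152234509272197 q6 1.0033925358840448
```

{"op": "send_rows", "data": {"jaw": [-1,-1,-1,-1,-1], "translation": [[0,0,0.0004],[0,0,0.0004],[0,0,0.0004],[0,0,0.0004],[0,0,0.0004]], "delta_rot": [[0,0,0.03],[0,0,0.03],[0,0,0.03],[0,0,0.03],[0,0,0.03]]}}

```text
time_s: 8.3
position: [0.633, -0.034, 0.2537]
orientation: [-3.14, -0.0, 0.8]
wrist_force: [3.0, 3.7, -18.6]
gripper_width: 0.0258
```

```bash
python3 st.py
```

```text
8.3 [ 0.63303692 -0.03399513  0.25372055] [-3.14013918e+00 -4.64192386e-04  7.99773660e-01] [  2.95113834   3.6969266  -18.62907972] T [ 0.51632579 -0.50209212  0.03903149] 0.025760716066780834 q6 0.5321925687003116
```

{"op": "send_rows", "data": {"jaw": [-1,-1,-1], "translation": [[0,0,0.0004],[0,0,0.0004],[0,0,0.0004]], "delta_rot": [[0,0,0.02],[0,0,0.02],[0,0,0.02]]}}

```text
time_s: 8.6
position: [0.633, -0.034, 0.2542]
orientation: [-3.14, -0.001, 0.987]
wrist_force: [4.8, 5.1, -20.4]
gripper_width: 0.0259
```

```bash
python3 st.py
```

```text
8.6 [ 0.63300151 -0.03395306  0.25418122] [-3.13997673e+00 -7.11640455e-04  9.87019409e-01] [  4.77538959   5.0744236  -20.36333424] T [ 0.64690511 -0.54533027 -0.04071075] 0.025893936711041208 q6 0.34495309052218315
```

{"op": "send_rows", "data": {"jaw": [-1,-1,-1,-1,-1,-1], "translation": [[0,0,0.0003],[0,0,0.0003],[0,0,0.0003],[0,0,0.0003],[0,0,0.0003],[0,0,0.0003]], "delta_rot": [[0,0,0.02],[0,0,0.02],[0,0,0.02],[0,0,0.02],[0,0,0.02],[0,0,0.02]]}}

```text
time_s: 9.2
position: [0.6329, -0.0339, 0.255]
orientation: [-3.14, -0.001, 1.364]
wrist_force: [3.1, 5.1, -18.8]
gripper_width: 0.0259
```

```bash
cat > st.py <<'E'
from h import *
L=[]
for i in range(4):
    s=env.sense();L.append(np.r_[s["torque"][2],s["joint_efforts"][5],s["wrist_force"]]);env.snapshot("wrist")
print(s["time_s"],s["position"],s["orientation"][2],s["gripper_width"],"q6",s["q"][5]);print(np.array(L).round(3))
E
python3 st.py
```

```text
9.35 [ 0.6329152  -0.03384022  0.25498445] 1.3621402481952103 0.026059058894554815 q6 -0.03002957943030383
[[-6.8000e-02  7.8000e-01  3.1490e+00  5.0820e+00 -1.8825e+01]
 [-9.0000e-03  1.5000e-01  2.6700e+00  4.3910e+00 -1.8889e+01]
 [ 6.7000e-02 -5.0000e-01  2.5610e+00  4.8130e+00 -1.9440e+01]
 [ 4.0000e-02 -1.0700e-01  3.3630e+00  4.0570e+00 -1.8930e+01]]
```

{"op": "send_rows", "data": {"jaw": [-1,-1,-1,-1,-1,-1], "translation": [[0,0,0.0003],[0,0,0.0003],[0,0,0.0003],[0,0,0.0003],[0,0,0.0002],[0,0,0.0002]], "delta_rot": [[0,0,0.02],[0,0,0.02],[0,0,0.02],[0,0,0.02],[0,0,0.01],[0,0,0.01]]}}

```text
time_s: 10.0
position: [0.6328, -0.0338, 0.2557]
orientation: [-3.14, -0.002, 1.677]
wrist_force: [1.6, 4.2, -19.3]
gripper_width: 0.0261
```

```bash
python3 st.py
```

```text
10.15 [ 0.63283563 -0.03383517  0.25569603] 1.6760190421491332 0.02598899150163344 q6 -0.3439525233099551
[[-9.7000e-02  3.4400e-01  1.6130e+00  4.1800e+00 -1.9344e+01]
 [ 1.2000e-02  4.9000e-02  2.0660e+00  5.0120e+00 -1.9772e+01]
 [ 5.0000e-02 -2.6900e-01  2.4500e+00  4.0340e+00 -1.8951e+01]
 [ 2.0000e-02 -6.4000e-02  1.7750e+00  5.1110e+00 -2.0346e+01]]
```

{"op": "send_rows", "data": {"jaw": [-1,-1], "translation": [[0,0,0.0001],[0,0,0.0001]], "delta_rot": [[0,0,0.008],[0,0,0.008]]}}

```text
time_s: 10.4
position: [0.6328, -0.0338, 0.2558]
orientation: [-3.14, -0.002, 1.727]
wrist_force: [2.6, 4.1, -20.0]
gripper_width: 0.0259
```

```bash
python3 st.py
```

```text
10.55 [ 0.63282928 -0.03388552  0.25580606] 1.726512586222057 0.025750633474562964 q6 -0.39445947214330274
[[-5.1000e-02  2.1900e-01  2.5550e+00  4.1290e+00 -2.0014e+01]
 [-9.1000e-02  7.0000e-02  2.0500e+00  5.0990e+00 -1.8201e+01]
 [-2.5000e-02 -2.0500e-01  9.6700e-01  5.4360e+00 -1.9340e+01]
 [-1.9000e-02 -5.1000e-02  1.6660e+00  5.5080e+00 -1.9260e+01]]
```

{"op": "send_rows", "data": {"jaw": [-1,-1], "translation": [[0,0,0.0001],[0,0,0.0001]], "delta_rot": [[0,0,0.008],[0,0,0.008]]}}

```text
time_s: 10.8
position: [0.6328, -0.0339, 0.2559]
orientation: [-3.14, -0.002, 1.777]
wrist_force: [0.9, 5.0, -19.3]
gripper_width: 0.026
```

```bash
python3 st.py
```

```text
10.95 [ 0.63282947 -0.03387206  0.25586304] 1.776820636347086 0.026206056739716058 q6 -0.4447400390978103
[[-5.7000e-02  2.9800e-01  8.5000e-01  5.0480e+00 -1.9336e+01]
 [ 3.0000e-03  4.3000e-02  1.0330e+00  5.0220e+00 -1.9454e+01]
 [ 4.1000e-02 -2.1200e-01  2.3400e+00  5.6680e+00 -1.9436e+01]
 [ 8.0000e-03 -5.0000e-02  1.7450e+00  5.6390e+00 -1.9910e+01]]
```

{"op": "send_rows", "data": {"jaw": [-1,-1], "translation": [[0,0,0.0001],[0,0,0.0001]], "delta_rot": [[0,0,0.009],[0,0,0.009]]}}

```text
time_s: 11.2
position: [0.6328, -0.0339, 0.256]
orientation: [-3.14, -0.002, 1.834]
wrist_force: [1.1, 4.6, -19.8]
gripper_width: 0.026
```

```bash
python3 st.py
```

```text
11.35 [ 0.63281447 -0.03391164  0.25603846] 1.833382835363994 0.026042161587950727 q6 -0.5013593173409274
[[-5.0000e-02  3.3900e-01  1.0740e+00  4.6250e+00 -1.9814e+01]
 [-2.0000e-02  5.5000e-02  2.0940e+00  5.7980e+00 -1.8898e+01]
 [ 2.6000e-02 -2.3500e-01  1.4570e+00  4.6400e+00 -1.9864e+01]
 [ 1.9000e-02 -5.3000e-02  1.5520e+00  6.0050e+00 -1.9458e+01]]
```

{"op": "send_rows", "data": {"jaw": [-1,-1], "translation": [[0,0,0.0001],[0,0,0.0001]], "delta_rot": [[0,0,0.009],[0,0,0.009]]}}

```text
time_s: 11.6
position: [0.6328, -0.0339, 0.2561]
orientation: [-3.14, -0.002, 1.891]
wrist_force: [1.1, 5.6, -18.7]
gripper_width: 0.0259
```

```bash
python3 st.py
```

```text
11.75 [ 0.63279782 -0.03387963  0.25611329] 1.8899586159051949 0.025769430668888774 q6 -0.5578819900596123
[[ 1.9000e-02  3.4200e-01  1.1420e+00  5.6380e+00 -1.8735e+01]
 [-4.1000e-02  5.6000e-02  9.8400e-01  5.6600e+00 -1.9470e+01]
 [ 2.6000e-02 -2.3400e-01  7.4600e-01  5.0380e+00 -1.8921e+01]
 [ 2.3000e-02 -5.1000e-02  9.3800e-01  4.7930e+00 -1.9117e+01]]
```

{"op": "send_rows", "data": {"jaw": [-1,-1], "translation": [[0,0,0.0001],[0,0,0.0001]], "delta_rot": [[0,0,0.009],[0,0,0.009]]}}

```text
time_s: 12.0
position: [0.6328, -0.0339, 0.2562]
orientation: [-3.14, -0.002, 1.947]
wrist_force: [0.4, 4.9, -19.2]
gripper_width: 0.0261
```

```bash
python3 st.py
```

```text
12.15 [ 0.63278388 -0.03389884  0.25624361] 1.946486796061226 0.025802213412783433 q6 -0.6144085246232495
[[-3.2000e-02  3.4200e-01  4.4900e-01  4.8520e+00 -1.9237e+01]
 [ 2.7000e-02  5.4000e-02  1.0540e+00  4.8150e+00 -1.8272e+01]
 [ 9.0000e-03 -2.3300e-01  1.1890e+00  5.1700e+00 -1.8900e+01]
 [ 4.6000e-02 -5.1000e-02  6.8200e-01  4.4560e+00 -1.8181e+01]]
```

{"op": "send_rows", "data": {"jaw": [-1,-1], "translation": [[0,0,0.0001],[0,0,0.0001]], "delta_rot": [[0,0,0.009],[0,0,0.009]]}}

```text
time_s: 12.4
position: [0.6328, -0.0339, 0.2563]
orientation: [-3.14, -0.003, 2.004]
wrist_force: [1.2, 5.6, -18.8]
gripper_width: 0.026
```

```bash
python3 st.py
```

```text
12.55 [ 0.63277042 -0.03391359  0.25632133] 2.0030110081320647 0.0261001934060435 q6 -0.6709550407509297
[[-7.0000e-02  3.4300e-01  1.2210e+00  5.6170e+00 -1.8757e+01]
 [ 1.1000e-02  5.5000e-02  7.1000e-01  4.6790e+00 -1.7952e+01]
 [ 5.0000e-02 -2.3300e-01  9.4900e-01  5.2140e+00 -1.8807e+01]
 [-5.5000e-02 -5.0000e-02  7.5100e-01  3.8770e+00 -1.8164e+01]]
```

{"op": "send_rows", "data": {"jaw": [-1,-1], "translation": [[0,0,0.0001],[0,0,0.0001]], "delta_rot": [[0,0,0.009],[0,0,0.009]]}}

```text
time_s: 12.8
position: [0.6328, -0.034, 0.2565]
orientation: [-3.14, -0.003, 2.061]
wrist_force: [0.2, 5.1, -18.7]
gripper_width: 0.0259
```

```bash
python3 st.py
```

```text
12.95 [ 0.63278057 -0.03396562  0.25648428] 2.0603496093180396 0.025907965611892528 q6 -0.7282941328033222
[[-1.1400e-01  2.9200e-01  2.4700e-01  5.1150e+00 -1.8738e+01]
 [-1.1000e-02  1.0300e-01 -3.5000e-01  5.7610e+00 -1.7826e+01]
 [-3.0000e-03 -2.1900e-01  5.5300e-01  4.7640e+00 -1.8342e+01]
 [ 4.0000e-02 -4.9000e-02  1.1100e+00  5.1400e+00 -1.8027e+01]]
```

{"op": "send_rows", "data": {"jaw": [-1,-1], "translation": [[0,0,0.0001],[0,0,0.0001]], "delta_rot": [[0,0,0.006],[0,0,0.006]]}}

```text
time_s: 13.2
position: [0.6328, -0.034, 0.2566]
orientation: [-3.14, -0.002, 2.098]
wrist_force: [0.3, 5.3, -18.2]
gripper_width: 0.026
```

```bash
python3 st.py
```

```text
13.35 [ 0.63276453 -0.0339852   0.25654203] 2.0978990051166457 0.026238529655367847 q6 -0.7658886441103667
[[ -0.045   0.213   0.259   5.301 -18.169]
 [  0.036   0.027  -0.191   6.029 -19.143]
 [  0.054  -0.162   0.219   4.285 -17.574]
 [ -0.02   -0.041   0.524   5.793 -18.91 ]]
```

{"op": "send_rows", "data": {"jaw": [-1,-1], "translation": [[0,0,0.0001],[0,0,0.0001]], "delta_rot": [[0,0,0.009],[0,0,0.009]]}}

```text
time_s: 13.6
position: [0.6328, -0.034, 0.2567]
orientation: [-3.14, -0.003, 2.155]
wrist_force: [0.6, 5.8, -18.3]
gripper_width: 0.0258
```

```bash
python3 st.py
```

```text
13.75 [ 0.63275832 -0.03398148  0.25667372] 2.154579148976555 0.02630461415336847 q6 -0.8225603722078575
[[ -0.033   0.346   0.628   5.844 -18.331]
 [ -0.058   0.056   0.513   5.258 -17.048]
 [ -0.03   -0.231  -1.02    6.935 -18.11 ]
 [  0.057  -0.048  -0.607   5.388 -18.936]]
```

{"op": "send_rows", "data": {"jaw": [-1,-1], "translation": [[0,0,0.0001],[0,0,0.0001]], "delta_rot": [[0,0,0.009],[0,0,0.009]]}}

```text
time_s: 14.0
position: [0.6327, -0.034, 0.2568]
orientation: [-3.14, -0.003, 2.212]
wrist_force: [-0.2, 5.5, -18.5]
gripper_width: 0.0256
```

```bash
python3 st.py
```

```text
14.15 [ 0.63275586 -0.03398709  0.25681546] 2.2111688471103172 0.025698534306071687 q6 -0.8791011388802855
[[-5.2000e-02  3.4300e-01 -1.9200e-01  5.4920e+00 -1.8501e+01]
 [ 4.8000e-02  5.4000e-02 -2.7400e-01  4.9720e+00 -1.8444e+01]
 [-9.0000e-03 -2.3300e-01  6.2000e-02  4.3370e+00 -1.7631e+01]
 [ 2.2000e-02 -5.0000e-02 -5.8900e-01  5.0330e+00 -1.8684e+01]]
```

{"op": "send_rows", "data": {"jaw": [-1,-1], "translation": [[0,0,0.0001],[0,0,0.0001]], "delta_rot": [[0,0,0.009],[0,0,0.009]]}}

```text
time_s: 14.4
position: [0.6327, -0.034, 0.2569]
orientation: [-3.141, -0.003, 2.269]
wrist_force: [0.5, 5.0, -18.6]
gripper_width: 0.0259
```

```bash
python3 st.py; python3 -c "
from h import *
a=env.snapshot('wrist');cv2.imwrite('pics/w3.png',cv2.resize(a[150:384,130:380],None,fx=2.4,fy=2.4))"
```

```text
14.55 [ 0.63273346 -0.03398335  0.25688848] 2.267669840438206 0.026159244619364256 q6 -0.9356173823258371
[[-6.4000e-02  3.4500e-01  4.6100e-01  4.9770e+00 -1.8560e+01]
 [-1.8000e-02  5.6000e-02 -1.5100e-01  5.2550e+00 -1.8009e+01]
 [ 4.1000e-02 -2.3100e-01 -7.2200e-01  5.0990e+00 -1.8067e+01]
 [ 1.0000e-03 -4.8000e-02 -7.2200e-01  5.7070e+00 -1.8368e+01]]
```

View pics/w3.png

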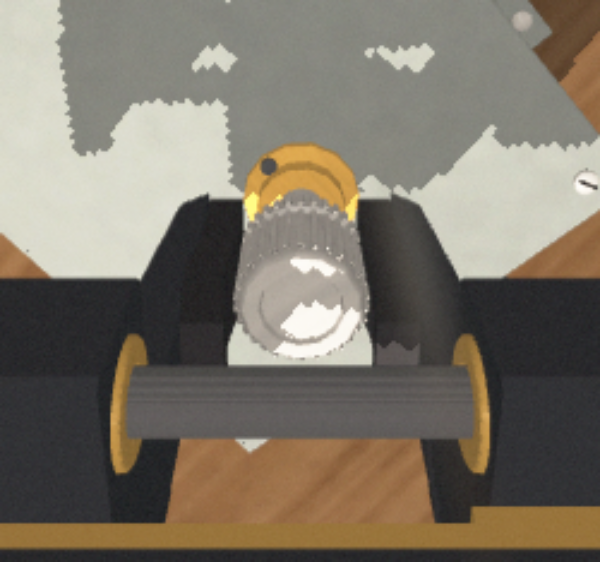

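The head is up with the collar and pin visible in front; the head top's centre is near crop (300,297), or full frame (255,274). Let me get its height, using the known axis.

```bash
python3 - <<'E'
from h import *
c=env.get_calibration("wrist")
for z in (.112,.114,.116,.118,.120):
  for xy in [(.633,-.0345)]:print(z,proj(c,(*xy,z)))
# collar top centre & radius
print("collar",proj(c,(.633,-.0345,.078)))
E
```

```text
0.112 [253.69934014 274.06622851]
0.114 [253.68386919 276.52555775]
0.116 [253.66798299 279.05089627]
0.118 [253.6516646 281.6449378]
0.12 [253.63489614 284.31052466]
collar [253.91172204 240.30508551]
```

{"op": "send_rows", "data": {"jaw": [-1,-1], "translation": [[0,0,0.0001],[0,0,0.0001]], "delta_rot": [[0,0,0.009],[0,0,0.009]]}}

```text
time_s: 14.85
position: [0.6327, -0.034, 0.257]
orientation: [-3.141, -0.003, 2.325]
wrist_force: [-0.5, 4.9, -18.5]
gripper_width: 0.0256
```

```bash
python3 st.py
```

```text
15.0 [ 0.63271953 -0.03400626  0.25698675] 2.3242414603856285 0.02593677914177636 q6 -0.9922089563955164
[[-1.3500e-01  3.4500e-01 -5.3100e-01  4.8550e+00 -1.8543e+01]
 [-5.0000e-03  5.5000e-02 -7.1600e-01  5.2660e+00 -1.7915e+01]
 [-3.1000e-02 -2.3100e-01 -7.4900e-01  6.1400e+00 -1.7526e+01]
 [-5.0000e-03 -4.8000e-02  3.4500e-01  4.6760e+00 -1.7438e+01]]
```

{"op": "send_rows", "data": {"jaw": [-1,-1], "translation": [[0,0,0.0001],[0,0,0.0001]], "delta_rot": [[0,0,0.009],[0,0,0.009]]}}

```text
time_s: 15.25
position: [0.6327, -0.034, 0.2571]
orientation: [-3.141, -0.003, 2.382]
wrist_force: [-0.7, 4.9, -17.7]
gripper_width: 0.0258
```

```bash
python3 st.py
```

```text
15.4 [ 0.63272571 -0.03400262  0.25716477] 2.3807864994757555 0.025842366417617033 q6 -1.0487270751081739
[[-5.7000e-02  3.4800e-01 -7.0100e-01  4.9240e+00 -1.7670e+01]
 [-3.0000e-03  5.8000e-02 -1.5780e+00  4.4520e+00 -1.8654e+01]
 [ 2.3000e-02 -2.2900e-01 -3.8600e-01  5.1580e+00 -1.7759e+01]
 [-6.0000e-03 -4.6000e-02 -1.5040e+00  5.4700e+00 -1.7336e+01]]
```

{"op": "send_rows", "data": {"jaw": [-1,-1], "translation": [[0,0,0.0001],[0,0,0.0001]], "delta_rot": [[0,0,0.009],[0,0,0.009]]}}

```text
time_s: 15.65
position: [0.6327, -0.0341, 0.2573]
orientation: [-3.141, -0.003, 2.439]
wrist_force: [-0.6, 4.8, -18.0]
gripper_width: 0.0262
```

```bash
python3 st.py
```

```text
15.8 [ 0.63272113 -0.0340605   0.25726895] 2.437708936099991 0.025813130313643566 q6 -1.1056735015496921
[[-5.5000e-02  3.6000e-01 -5.9100e-01  4.8480e+00 -1.8004e+01]
 [-9.0000e-03  6.0000e-02 -1.3730e+00  6.0730e+00 -1.7739e+01]
 [ 4.0000e-03 -2.2900e-01 -4.8800e-01  5.7180e+00 -1.7630e+01]
 [-3.4000e-02 -4.7000e-02 -1.7850e+00  4.6920e+00 -1.8382e+01]]
```

{"op": "send_rows", "data": {"jaw": [-1,-1], "translation": [[0,0,0.0001],[0,0,0.0001]], "delta_rot": [[0,0,0.009],[0,0,0.009]]}}

```text
time_s: 16.05
position: [0.6327, -0.0341, 0.2574]
orientation: [-3.141, -0.003, 2.495]
wrist_force: [-1.3, 4.5, -17.4]
gripper_width: 0.0258
```

```bash
python3 st.py
```

```text
16.2 [ 0.63271948 -0.03406968  0.25739791] 2.494269165217764 0.025933652968358544 q6 -1.1622575454496655
[[-1.3000e-02  3.4600e-01 -1.3190e+00  4.4750e+00 -1.7440e+01]
 [-4.4000e-02  5.8000e-02 -1.4900e+00  5.3980e+00 -1.7388e+01]
 [-1.2000e-02 -2.2900e-01 -5.5500e-01  4.7510e+00 -1.7819e+01]
 [ 4.8000e-02 -4.6000e-02 -9.2100e-01  5.5970e+00 -1.6862e+01]]
```

{"op": "send_rows", "data": {"jaw": [-1,-1], "translation": [[0,0,0.0002],[0,0,0.0001]], "delta_rot": [[0,0,0.009],[0,0,0.009]]}}

```text
time_s: 16.45
position: [0.6327, -0.0341, 0.2575]
orientation: [-3.141, -0.003, 2.552]
wrist_force: [-1.6, 4.4, -18.3]
gripper_width: 0.026
```

```bash
python3 st.py
```

```text
16.6 [ 0.63270263 -0.03410416  0.25752074] 2.550796127505949 0.026187857634607316 q6 -1.2187787038403932
[[ 2.0000e-03  3.4600e-01 -1.6280e+00  4.4030e+00 -1.8346e+01]
 [-1.0000e-03  5.6000e-02 -1.7010e+00  4.9730e+00 -1.7521e+01]
 [ 1.1000e-02 -2.3100e-01 -1.3460e+00  5.2050e+00 -1.7765e+01]
 [ 4.7000e-02 -4.8000e-02 -1.3020e+00  3.6990e+00 -1.7511e+01]]
```

{"op": "send_rows", "data": {"jaw": [-1,-1], "translation": [[0,0,0.0001],[0,0,0.0001]], "delta_rot": [[0,0,0.009],[0,0,0.009]]}}

```text
time_s: 16.85
position: [0.6327, -0.0341, 0.2576]
orientation: [-3.141, -0.003, 2.608]
wrist_force: [-2.3, 6.4, -16.7]
gripper_width: 0.0253
```

```bash
python3 st.py
```

```text
17.0 [ 0.63268466 -0.03408307  0.25759389] 2.607700949281112 0.025784702834454654 q6 -1.2756551590329155
[[-6.0000e-02  3.4400e-01 -2.3200e+00  6.3960e+00 -1.6718e+01]
 [-1.3000e-02  4.8000e-02 -2.0980e+00  4.6330e+00 -1.7988e+01]
 [-7.0000e-03 -2.3800e-01 -1.6190e+00  4.7470e+00 -1.7179e+01]
 [ 1.7000e-02 -5.5000e-02 -2.5400e+00  5.0010e+00 -1.8124e+01]]
```

{"op": "send_rows", "data": {"jaw": [-1,-1], "translation": [[0,0,0.0001],[0,0,0.0001]], "delta_rot": [[0,0,0.009],[0,0,0.009]]}}

```text
time_s: 17.25
position: [0.6326, -0.0341, 0.2577]
orientation: [-3.141, -0.003, 2.665]
wrist_force: [-2.7, 5.8, -17.4]
gripper_width: 0.026
```

```bash
python3 st.py
```

```text
17.4 [ 0.63265793 -0.03403062  0.25767364] 2.6641672905780296 0.025899244544071363 q6 -1.3321223822397559
[[-1.2300e-01  3.0200e-01 -2.7290e+00  5.7870e+00 -1.7387e+01]
 [-4.7000e-02  9.0000e-03 -1.2850e+00  6.0510e+00 -1.7831e+01]
 [-5.8000e-02 -2.7700e-01 -2.6050e+00  5.2230e+00 -1.7276e+01]
 [-3.4000e-02 -9.4000e-02 -2.0270e+00  5.2670e+00 -1.7694e+01]]
```

Joint-6 effort and the wrist moment both shift by about -0.05 N m and hold, so the stop is being met. Smaller steps now.

{"op": "send_rows", "data": {"jaw": [-1,-1], "translation": [[0,0,0],[0,0,0]], "delta_rot": [[0,0,0.004],[0,0,0.003]]}}

```text
time_s: 17.65
position: [0.6326, -0.034, 0.2576]
orientation: [-3.142, -0.004, 2.686]
wrist_force: [-2.2, 5.7, -16.9]
gripper_width: 0.0258
```

```bash
python3 st.py
```

```text
17.8 [ 0.63261866 -0.03401783  0.25766489] 2.6859434141347394 0.025773463450578207 q6 -1.3538950034217494
[[-8.0000e-02 -1.2000e-02 -2.2040e+00  5.6510e+00 -1.6881e+01]
 [-8.2000e-02 -8.4000e-02 -2.7090e+00  5.7050e+00 -1.6583e+01]
 [-2.1400e-01 -1.5700e-01 -2.9670e+00  5.2050e+00 -1.7519e+01]
 [-3.6000e-02 -9.6000e-02 -2.2060e+00  5.5110e+00 -1.8712e+01]]
```

{"op": "send_rows", "data": {"jaw": [-1,-1], "translation": [[0,0,0],[0,0,0]], "delta_rot": [[0,0,0.004],[0,0,0.003]]}}

```text
time_s: 18.05
position: [0.6326, -0.034, 0.2577]
orientation: [3.142, -0.004, 2.708]
wrist_force: [-1.7, 5.1, -17.2]
gripper_width: 0.0262
```

```bash
python3 st.py
```

```text
18.2 [ 0.63262498 -0.0339998   0.25765686] 2.7079006569114044 0.026342756957033465 q6 -1.3758547415878708
[[ -0.161  -0.05   -1.686   5.126 -17.248]
 [ -0.104  -0.118  -1.242   5.939 -16.913]
 [ -0.081  -0.193  -2.108   5.705 -16.136]
 [ -0.115  -0.132  -2.931   5.496 -17.372]]
```

{"op": "send_rows", "data": {"jaw": [-1,-1], "translation": [[0,0,0],[0,0,0]], "delta_rot": [[0,0,0.004],[0,0,0.004]]}}

```text
time_s: 18.45
position: [0.6326, -0.034, 0.2577]
orientation: [3.141, -0.004, 2.733]
wrist_force: [-2.6, 5.9, -17.7]
gripper_width: 0.0259
```

```bash
python3 st.py
```

```text
18.6 [ 0.63260344 -0.03400885  0.25766068] 2.7329683744059987 0.026189289211442052 q6 -1.4009442198020192
[[ -0.261  -0.037  -2.554   5.928 -17.66 ]
 [ -0.214  -0.149  -3.573   6.088 -17.545]
 [ -0.175  -0.269  -2.775   6.159 -16.663]
 [ -0.13   -0.189  -2.199   5.809 -17.199]]
```

The static moment is about 0.19 N m and was 0.26 while turning, against about 0.1 running: gently snug. Now I'll ease down through the play, release and rise.

{"op": "send_rows", "data": {"jaw": [-1,-1,-1,0,0,0,0,0], "translation": [[0,0,-0.002],[0,0,-0.002],[0,0,-0.001],[0,0,0],[0,0,0],[0,0,0],[0,0,0],[0,0,0]], "delta_rot": [[0,0,0],[0,0,0],[0,0,0],[0,0,0],[0,0,0],[0,0,0],[0,0,0],[0,0,0]]}}

```text
time_s: 19.45
position: [0.6332, -0.0347, 0.2561]
orientation: [3.142, 0.001, 2.734]
wrist_force: [1.0, 0.5, -0.6]
gripper_width: 0.0437
```

{"op": "send_rows", "data": {"jaw": [0,0,0,0,0,0], "translation": [[0,0,0.01],[0,0,0.03],[0,0,0.05],[0,0,0.05],[0,0,0.04],[0,0,0.02]], "delta_rot": [[0,0,0],[0,0,0],[0,0,0],[0,0,0],[0,0,0],[0,0,0]]}}

```text
time_s: 20.05
position: [0.6331, -0.0345, 0.3588]
orientation: [3.141, 0.004, 2.734]
wrist_force: [0.8, -0.5, -0.1]
gripper_width: 0.044
```

```bash
python3 st.py; python3 - <<'E'
from h import *
c=env.get_calibration("wrist");a=env.snapshot("wrist");np.save("w4.npy",c,allow_pickle=True);cv2.imwrite("pics/w4.png",a)
for z in (.104,.116,.118):print(z,proj(c,(.633,-.0345,z)))
E
```

```text
20.2 [ 0.633064   -0.03455451  0.35593715] 2.7339372786454135 0.04423384587032935 q6 -1.4021459386435293
[[-0.036  0.     0.799 -0.504 -0.096]
 [-0.005  0.    -0.249 -0.534  0.603]
 [ 0.045  0.    -0.728  0.038 -0.047]
 [-0.006  0.     0.385  0.046 -0.468]]
0.104 [253.62458985 196.55770187]
0.116 [253.58060153 201.84726525]
0.118 [253.57285095 202.77926638]
```

View pics/w4.png

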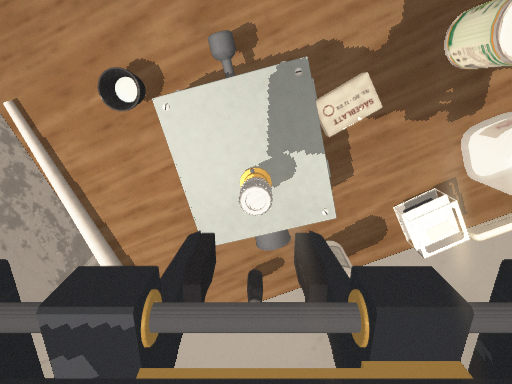

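```bash
python3 - <<'E'
from h import *
c=np.load("w4.npy",allow_pickle=True).item();a=cv2.imread("pics/w4.png")
g=cv2.GaussianBlur(cv2.cvtColor(a,6),(3,3),0)[165:230,220:300]
for q in cv2.HoughCircles(g,cv2.HOUGH_GRADIENT,1,5,param1=120,param2=10,minRadius=11,maxRadius=20)[0][:4]:print("head",q[0]+220,q[1]+165,q[2])
P=np.array([onz(c,p,.07) for p in [(310,57),(155,98),(202,247),(336,217)]]) # FL FR BR BL
dx=(P[2]+P[3]-P[0]-P[1])/2;u=dx/np.linalg.norm(dx);m=P.mean(0);print(m,np.degrees(np.arctan2(u[1],u[0])),"knob",m-.105*u)
for h in(.036,.0475):print("knob px",onz(c,(222,45),h))
t=env.get_calibration("top");print("pliers",onz(t,(262,287),.01),onz(t,(254,278),.01))
E
```

```text
head 255.5 184.5 16.0
head 256.5 194.5 17.2
head 255.5 201.5 15.0
head 252.5 190.5 19.4
[ 0.61242605 -0.02842325  0.07      ] -10.359462965482905 knob [ 0.50913766 -0.00954181  0.07      ]
knob px [ 0.5096478  -0.01283912  0.036     ]
knob px [ 0.51140536 -0.01235149  0.0475    ]
pliers [ 0.3753589  -0.04757644  0.01      ] [ 0.3948441 -0.0289775  0.01     ]
```

The head stayed up by itself (row 201.5, so its top is at about 0.116 m). The knob is at about (0.510, -0.0125). I'll go above it and partway down.

{"op": "send_rows", "data": {"jaw": [0.25,0.25,0.25,0.25,0.25,0.25,0.25,0.25], "translation": [[-0.0615,0.011,0],[-0.0615,0.011,0],[-0.0615,0.011,0],[-0.0615,0.011,0],[0,0,-0.07],[0,0,-0.07],[0,0,-0.06],[0,0,0]], "delta_rot": [[0,0,0.0195],[0,0,0.0195],[0,0,0.0195],[0,0,0.0195],[0,0,0],[0,0,0],[0,0,0],[0,0,0]]}}

```text
time_s: 21.1
position: [0.509, -0.0124, 0.2519]
orientation: [3.141, -0.008, 2.979]
wrist_force: [-0.2, 0.2, -0.2]
gripper_width: 0.0552
```

```bash
python3 - <<'E'
from h import *
s=env.sense();print(s["position"],s["orientation"])
c=env.get_calibration("wrist");a=env.snapshot("wrist");np.save("w5.npy",c,allow_pickle=True);cv2.imwrite("pics/w5.png",a)
print(proj(c,(.51,-.0125,.036)),proj(c,(.51,-.0125,.0475)))
E
```

```text
[ 0.50902835 -0.0123792   0.25187006] [ 3.14080401 -0.00835318  2.9788073 ]
[252.95049584 216.68156494] [252.88284845 223.52985952]
```

View pics/w5.png

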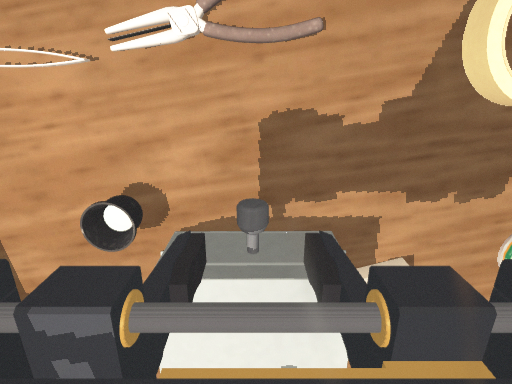

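The knob at (253,215) lies on the predicted spot, midway between the fingers. Descending and gripping.

{"op": "send_rows", "data": {"jaw": [0.25,0.25,0.25,0.25,0.25,-1,-1,-1,-1,-1,-1], "translation": [[0,0,-0.05],[0,0,-0.05],[0,0,-0.028],[0,0,-0.01],[0,0,0],[0,0,0],[0,0,0],[0,0,0],[0,0,0],[0,0,0],[0,0,0]], "delta_rot": [[0,0,0],[0,0,0],[0,0,0],[0,0,0],[0,0,0],[0,0,0],[0,0,0],[0,0,0],[0,0,0],[0,0,0],[0,0,0]], "squeeze": 20}}

```text
time_s: 22.25
position: [0.5101, -0.0135, 0.187]
orientation: [-3.14, 0.0, 2.979]
wrist_force: [-3.1, -9.6, 2.4]
gripper_width: 0.0219
```

{"op": "send_rows", "data": {"jaw": [-1,-1,-1,-1], "translation": [[0,-0.0025,0],[-0.004,0.0007,0],[-0.004,0.0007,0],[-0.004,0.0007,0]], "delta_rot": [[0,0,0],[0,0,0],[0,0,0],[0,0,0]]}}

```text
time_s: 22.65
position: [0.5042, -0.0129, 0.187]
orientation: [-3.141, 0.001, 2.979]
wrist_force: [2.0, -4.6, 3.9]
gripper_width: 0.0222
```

The tray slides at about 2 N, so the bolt is clear. Drawing it on.

{"op": "send_rows", "data": {"jaw": [-1,-1,-1,-1,-1,-1,-1], "translation": [[-0.0128,0.0021,0],[-0.0128,0.0021,0],[-0.0128,0.0021,0],[-0.0128,0.0021,0],[-0.0128,0.0021,0],[-0.0128,0.0021,0],[0,0,0]], "delta_rot": [[0,0,0],[0,0,0],[0,0,0],[0,0,0],[0,0,0],[0,0,0],[0,0,0]]}}

```text
time_s: 23.35
position: [0.4647, -0.0065, 0.1868]
orientation: [-3.141, -0.001, 2.979]
wrist_force: [-3.3, -4.7, 7.9]
gripper_width: 0.0217
```

{"op": "send_rows", "data": {"jaw": [-1,-1,-1,-1], "translation": [[-0.004,0.0007,0],[-0.004,0.0007,0],[-0.002,0.0003,0],[0,0,0]], "delta_rot": [[0,0,0],[0,0,0],[0,0,0],[0,0,0]]}}

```text
time_s: 23.75
position: [0.4603, -0.0058, 0.1869]
orientation: [-3.141, 0.0, 2.979]
wrist_force: [-0.5, -6.7, 5.8]
gripper_width: 0.0218
```

{"op": "send_rows", "data": {"jaw": [-1,-1,-1], "translation": [[-0.002,0.0003,0],[-0.002,0.0003,0],[0,0,0]], "delta_rot": [[0,0,0],[0,0,0],[0,0,0]]}}

```text
time_s: 24.05
position: [0.4585, -0.0055, 0.1869]
orientation: [-3.141, 0.001, 2.979]
wrist_force: [1.9, -5.1, 3.9]
gripper_width: 0.022
```

{"op": "send_rows", "data": {"jaw": [-1,-1,-1], "translation": [[-0.002,0.0003,0],[0,0,0],[0,0,0]], "delta_rot": [[0,0,0],[0,0,0],[0,0,0]]}}

```text
time_s: 24.35
position: [0.4581, -0.0054, 0.187]
orientation: [-3.141, 0.004, 2.979]
wrist_force: [7.2, -4.9, 0.2]
gripper_width: 0.0223
```

The end stop is felt (the force rises to 7 N and the motion ceases, at about 52 mm). Releasing and rising.

{"op": "send_rows", "data": {"jaw": [0.1,0.1,0.1,0.1,0.1,0.1,0.1,0.1,0.1,0.1,0.1], "translation": [[0,0,0],[0,0,0],[0,0,0],[0,0,0],[0,0,0.03],[0,0,0.07],[0,0,0.08],[0,0,0.08],[0,0,0.06],[0,0,0.03],[0,0,0]], "delta_rot": [[0,0,0],[0,0,0],[0,0,0],[0,0,0],[0,0,0],[0,0,0],[0,0,0],[0,0,0],[0,0,0],[0,0,0],[0,0,0]]}}

```text
time_s: 25.45
position: [0.4577, -0.0051, 0.3632]
orientation: [-3.141, 0.003, 2.979]
wrist_force: [1.1, -0.3, -0.5]
gripper_width: 0.0486
```

```bash
python3 - <<'E'
from h import *
s=env.sense();print(s["time_s"],s["position"],s["wrist_force"])
a=env.snapshot("wrist");b=env.snapshot("scene")
b=cv2.resize(b[130:280,100:300],(512,384))
cv2.imwrite("pics/fin.png",cv2.resize(np.hstack([a,b]),(800,300)))
E
```

```text
25.45 [ 0.45771533 -0.0050781   0.36320122] [ 1.11864211 -0.32591889 -0.48231179]
```

View pics/fin.png

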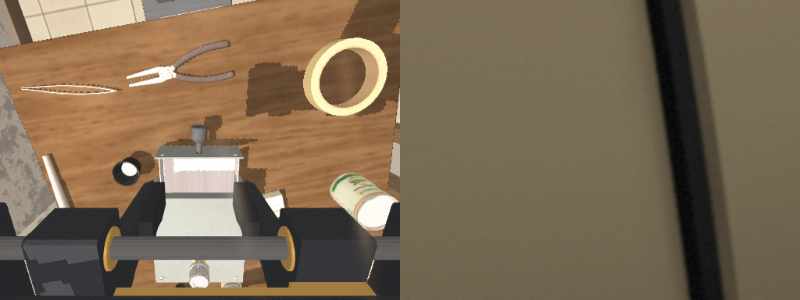

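The left half shows the tray drawn well out with its pink lining visible, the screw head (200,272) still up and the bystanders undisturbed. The scene camera (right half) is blocked by the arm. Handing in.

```bash
python3 -c "
from rig import env
print(env.close_job())"
```

```text
the job is handed in; nothing more can be done
None
```

The captive screw is up against its stop and holding by itself, and the tray is drawn out as far as it goes. I handed the job in at about 25 s.

- **Screw:** I gripped the head at 30 N and pulled up; the thread met at about 8.5 mm. Turning anticlockwise, it caught and climbed until the stop was felt. I ended at about 0.19 N m at rest and 0.26 N m while turning, against the stated 0.1 N m or so of running moment. The pull never read over about 24 N at the wrist.
- **Holding by itself:** after I let go, the wrist picture put the head's top at about 0.116 m against 0.104 m at rest.
- **Tray:** it slid with about 2 N, so the bolt was clear. At about 52 mm the force rose to 7 N and it stopped, and I let go there.
- **Last checks:** the final wrist picture shows the tray out and the screw up. The loupe, pliers and tweezers look undisturbed, and the force on the free gripper is about zero.

**Uncertain or not checked:**
- The wrist moment was noisy, by about 0.05 N m, and read only about 0.05 N m while running. I judged snugness from it together with the joint-6 effort.
- The arm rose about 16 mm while the screw was expected to rise about 15 mm, so the grip may have slid slightly up the head.
- The scene camera was blocked at the end, so the things at the back were not checked again after the tray was drawn.

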